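Hang the caddy on the drop-latch peg

TASK

Hang the wooden caddy on the stand's horizontal peg: slide the eye in its grip along the peg so that it pushes up the hanging keeper, and on until the keeper drops shut behind it. With the caddy's weight lowered onto the peg, draw the caddy gently back towards the peg's tip until the keeper stops it, then let go and leave it hanging. Never press hard on the stand (no more than about 25 N), and leave the ramekin, tamper and timer where they are.

Things in the scene. Friction and masses are not known exactly. Their poses are not given: they have to be found in the camera images.
- caddy: open wooden caddy, loose, 0.26 to 0.49 kg: box 64 (x) x 110 (y) x 70 (z) mm whose middle board, 10 mm thick (x), rises as a grip 44 mm wide (y) to z = 167 mm. Balanced about the board, same front and back. Origin: centre of its underside, z up. Grip it above the eye, across the 44 mm: gripper pointing down, closing along the caddy's y
- caddy_eye (a point): centre of the round eye, 26 mm in diameter, through the caddy's grip board along the caddy's x; 125 mm above the caddy's underside, 42 mm below the top of the grip
- stand: fixed stand, heading varies: dark wooden base (x -80 to +90, y +-60, 16 mm thick); steel post 36 mm wide at its back (front face x = +70, 220 mm high, black thumbscrew on top to 235 mm). A level peg runs from the post towards the stand's -x (the robot's side) at y = 0, centre line 200 mm up. Origin: on the worktop, below the peg
- peg_line (a point): point on the centre line of the rigid steel peg (12 mm thick), straight above the stand's origin. The peg's reach is reset by its clamp and not measured: its parts shift together along the stand's x by up to +-14 mm from these nominal x: round tip -25, keeper pivot -17, front face of the rigid stop collar (32 mm wide) +20. The board has 27 mm to the pivot when it touches the collar
- stand_foot (a point): centre of the stand's base top below the peg. How the latch acts: the lower rim of an eye pushed along the peg swings the keeper up (under 1 N); it falls back only when the board is within about 5 mm of the collar and the eye is lowered until its top rests on the peg (eye centre 7 mm below the centre line). Then the board has about 24 mm of travel between collar and keeper
- keeper (a joint): brass tongue 6 mm thick with an 8 mm ball end, pivoted in the peg, hanging by its light weight to 30 mm below the peg's centre line. Radians: 0 = hanging straight down; positive, up to 1.5 = swung up towards the post; towards the tip it has 0.12 of play to a rigid stop, so about -0.1 means the board is pulled against it
- ramekin: small red dish, 69 mm wide, 32 mm high, a bystander; origin at the centre of its underside
- tamper: coffee tamper with wooden handle, 53 mm wide, 92 mm high, standing, a bystander; origin at the centre of its underside
- kitchen_timer: red and white round kitchen timer, 66 mm wide, 62 mm high, a bystander; origin at the centre of its underside

How it is judged:
On the way, in this order (a step that is already met when the one before it is completed fails the run):
1. the caddy's eye is on the peg and lifts the keeper (y of caddy_eye in the frame of stand between -0.012 and 0.012 m and z of caddy_eye in the frame of stand between 0.185 and 0.21 m and value of joint keeper above 0.6 rad), for 0.1 s.
2. the eye has passed and the keeper has dropped behind it (y of caddy_eye in the frame of stand between -0.012 and 0.012 m and z of caddy_eye in the frame of stand between 0.185 and 0.21 m and value of joint keeper below 0.15 rad and x of caddy_eye in the frame of stand above -0.008 m), for 0.1 s.
3. the caddy is drawn back against the keeper, which holds it (y of caddy_eye in the frame of stand between -0.012 and 0.012 m and z of caddy_eye in the frame of stand between 0.185 and 0.21 m and value of joint keeper below -0.07 rad), for 0.2 s.
At the end, for the whole second after the job is handed in: the caddy hangs from the peg at rest and upright (within 0.25 rad, slower than 0.05 m/s), its eye on the peg (within 12 mm sideways, eye centre 185 to 210 mm up) between collar and keeper, the keeper hanging down (below 0.15 rad), and the robot has let go (y of caddy_eye in the frame of stand between -0.012 and 0.012 m and z of caddy_eye in the frame of stand between 0.185 and 0.21 m and x of caddy_eye in the frame of stand between -0.03 and 0.035 m and value of joint keeper below 0.15 rad and angle between caddy's own z axis and vertical below 0.25 rad and linear speed of caddy below 0.05 m/s and contact force between caddy and stand above 1 N); the robot touches nothing.
It fails at once if the caddy presses on the stand, peg or keeper with more than 25 N (contact force between caddy and stand above 25 N).
It fails at once if the robot itself presses on the stand with more than 25 N (contact force between the arm and stand above 25 N).
It fails at once if the ramekin, tamper or timer is moved more than 20 mm (distance of any of ramekin, tamper, kitchen_timer from where it was at the start of the episode above 0.02 m).
It also fails if it takes over 58 s, if anything falls off the work surface, if the arm or the gripper's body presses on something with over 40 N, if the wrist force passes 120 N, or if a joint passes its speed limit or range.

ROBOT

A 6-joint arm with a two-finger parallel gripper is mounted at the origin on a cart in front of the work surface, level with it; the furniture and walls round the work are solid. World frame = base frame: x ahead of the robot, y to its left, z up, the work surface at z = 0. Lengths are in m, angles in rad, forces in N, time in s.
With the tool pointing down it reaches from about 0.35 to 0.975 m from the base axis. Payload 17.4 kg.
Tool frame: the origin (TCP) lies at the very end of the fingers, on their centre line; the grasp point (between the pads) lies 19 mm behind it (ctrl.grasp_offset is the distance from the TCP to the grasp point, in m); z points along the fingers, y is the line along which they close (so a half turn about z gives the same grasp; the last joint's range is limited). The gripper opens to 85 mm and grips with 20 to 120 N. Pads are 22 mm wide; open, the fingers measure 114 mm over their backs; the gripper's body (76 mm by 85 mm) begins 54 mm behind the grasp point. The pads swing forward as they close: fully open they stand 13 mm farther back than shut.
Start: joints at [1.229, 0.116, 1.442, -0, 1.584, -0.038], TCP at [0.202, 0.644, 0.231] pointing down, gripper open.
Joint ranges: [-2.83, 2.83], [-0.83, 2.19], [0.07, 2.5], [-1.14, 4.28], [0.01, 3], [-2.97, 2.97]. Speed limits (rad/s): [1.89, 1.89, 2.22, 3.14, 3.14, 3.14].

INTERFACE

Orientations are given as a unit quaternion [x, y, z, w].
In Python, from workcell import telemetry, camera, order, ctrl gives the robot as it stands.
- The arm moves only by the tool carry_out, never from a script. Its argument "targets" is a list of rows, each a list of 7 numbers: the opening, from 0 (shut) to 1 (fully open), then the shift along the tool's x, y, z in mm, then the turn, a rotation vector about the tool's x, y, z in rad. A call has 1 to 10 rows; each row shifts and turns the commanded pose from where the row before left it, along the tool's axes as they then stand; what a row does not reach is not made up. A row lasts 1/10 s, in which the tool goes at most 50 mm and 8.59 degrees, less where a joint would pass 70% of its speed; a pose out of reach is approached as far as the arm can. A call is refused whole if a number of a shift passes 50 or a number of a turn 0.15, either way. A call with a gripper value outside its range is refused whole. The fingers move at their own pace and stop on an object; "squeeze" is the grip in N (left out, the last holds). Time passes only in rows, so rows that do not move let the fingers close. It gives the time, the measured TCP pose, the force, the opening and the grip force at its end, in the units of the state.
- telemetry.state(): the state, without advancing time (a new reading comes with each control period).
- camera(name): name is "scene" or "top" or "wrist"; returns a dict with "img" (384x512x3 uint8, red, green, blue), "mtx" (3x3 intrinsics, pixels), "extrinsics" (4x4, takes a point from world to camera coordinates). Camera axes: x right, y down, z forward; pixel columns grow to the right and rows downward; lengths in m; the calibration is good to about 2 mm. A picture is of the moment at which its call begins. There is no depth.
- order.hand_in(): hands the job in; it is judged then, once.
The state is a dict: "t": time; "joint_pos": joint angles; "qvel": joint speeds; "joint_torque": joint torques, N m; "position": TCP position; "tcp_rot": TCP orientation; "force": force on the tool from outside, world axes, zero at the start; "ft_torque": the same for the moment, N m; "opening": finger opening in m; "grip_force": force on a finger pad.
Only numpy, scipy, OpenCV 4.12 (cv2) and the standard library are available. Lean on these libraries where they do the work, as an engineer would, in place of code of your own. Each camera call takes 0.05 s, during which the arm holds its last target. There are 200 camera calls.

## Working session

There is one attempt and no reset: what is moved stays moved. The work goes in short steps, Python scripts to look and compute and a tool call to move; the robot and the scene stay as the last step left them, time stands still between calls to the robot, and variables do not carry over. Pictures are saved under pics/ and viewed, at most 10 in all, crops included, and the job is handed in when it is done.

Besides the shell and the picture viewer there is one more tool, called after "Request:" as name(argument=value, ...), one argument or row to a line, values as JSON. carry_out: Moves the arm, as the interface text tells. Its arguments: {"type":"object","properties":{"targets":{"type":"array","items":{"type":"array","items":{"type":"number"}}},"squeeze":{"type":"number"}},"required":["targets"]}

```bash
mkdir -p pics; cat > h.py <<'E'
import numpy as np, cv2
from scipy.spatial.transform import Rotation as R
from workcell import telemetry, camera, order, ctrl
def snap(n,f):
    c=camera(n); cv2.imwrite('pics/'+f,c['img'][:,:,::-1]); np.savez('pics/'+f+'.npz',**c); return c
def P(f):
    c=np.load('pics/'+f+'.npz'); return c['mtx']@c['extrinsics'][:3]
def proj(f,X):
    p=P(f)@np.append(X,1); return p[:2]/p[2]
def tri(*obs):
    A=[]
    for f,(u,v) in obs:
        p=P(f); A+=[u*p[2]-p[0],v*p[2]-p[1]]
    A=np.array(A); A/=np.linalg.norm(A[:,:3],axis=1)[:,None]
    return np.linalg.lstsq(A[:,:3],-A[:,3],rcond=None)[0]
def onz(f,uv,z):
    p=P(f);u,v=uv;A=np.array([u*p[2]-p[0],v*p[2]-p[1]])
    return np.append(np.linalg.solve(A[:,:2],-A[:,3]-A[:,2]*z),z)
E
python3 - <<'E'
from h import *
for n in ['scene','top','wrist']:
    c=snap(n,n+'0.png'); print(n,c['mtx'][0,0],np.linalg.inv(c['extrinsics']).round(3).tolist())
s=telemetry.state(); print(s, ctrl.grasp_offset)
a=[cv2.imread(f'pics/{n}0.png') for n in ['scene','top']]
cv2.imwrite('pics/a.png',cv2.resize(a[0],(800,600),interpolation=cv2.INTER_CUBIC))
cv2.imwrite('pics/b.png',cv2.resize(a[1],(800,600),interpolation=cv2.INTER_CUBIC))
E
```

```text
scene 454.21859181476424 [[0.9, -0.306, 0.311, 0.125], [-0.436, -0.662, 0.61, -0.741], [0.02, -0.684, -0.729, 1.047], [0.0, 0.0, 0.0, 1.0]]
top 380.26411727553057 [[0.003, -0.999, 0.045, 0.47], [-1.0, -0.003, 0.014, 0.013], [-0.013, -0.045, -0.999, 1.18], [0.0, 0.0, 0.0, 1.0]]
wrist 286.8197067705766 [[0.299, 0.911, 0.286, 0.129], [0.954, -0.284, -0.092, 0.668], [-0.002, 0.3, -0.954, 0.373], [0.0, 0.0, 0.0, 1.0]]
{'t': 0.15, 'joint_pos': array([ 1.22921551e+00,  1.16357588e-01,  1.44208805e+00, -5.60045847e-06,
        1.58399829e+00, -3.78045112e-02]), 'qvel': array([ 0.00107437, -0.00211232, -0.00245962, -0.00063194,  0.00173861,
       -0.0001099 ]), 'joint_torque': array([ 2.22190597e-04, -7.32502556e+01, -6.32857919e+01,  4.77969920e-06,
        4.99514630e-03,  3.92832374e-05]), 'position': array([0.20187667, 0.64396029, 0.2307588 ]), 'tcp_rot': array([ 1.51304838e-01,  9.88487059e-01, -4.18527457e-04, -7.75066106e-05]), 'force': array([0.20189932, 0.154455  , 0.58703863]), 'ft_torque': array([0.03280033, 0.00282409, 0.01888164]), 'grip_force': 0.0, 'opening': 0.08520779927901821} 0.0187
```

View pics/a.png

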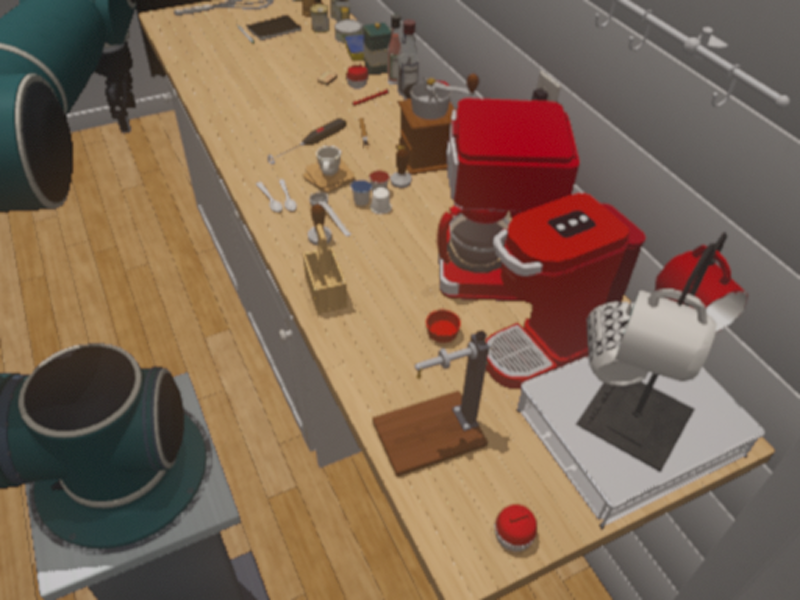

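View pics/b.png

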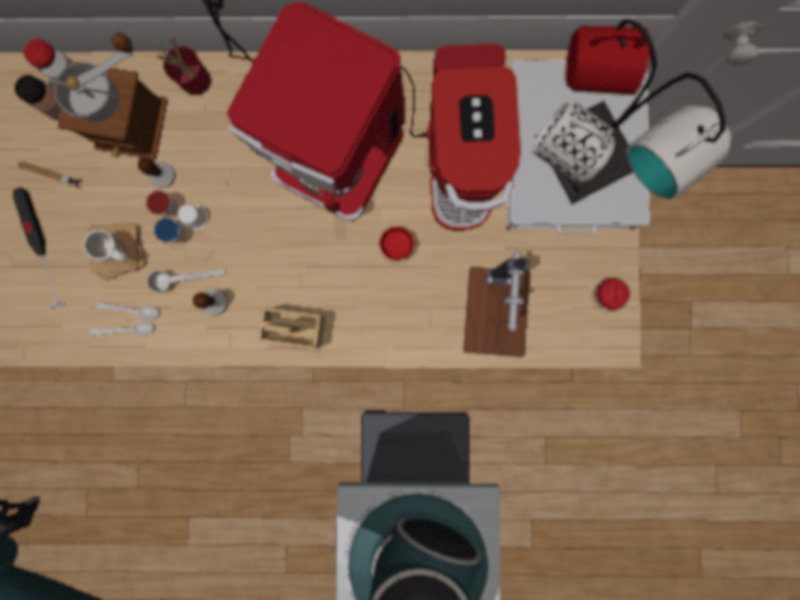

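The scene view shows the caddy at (325,280), stand base at (430,430), peg tip about (420,367), ramekin (443,325), timer (516,527) and tamper (318,222). The top view shows the caddy at (294,326), stand at (497,311) and peg tip near (513,328). I'll enlarge these areas.

```bash
python3 - <<'E'
from h import *
a,b=[cv2.imread(f'pics/{n}0.png') for n in ['scene','top']]
def crop(im,x,y,w,h,s): return cv2.resize(im[y:y+h,x:x+w],(w*s,h*s),interpolation=cv2.INTER_CUBIC)
t=np.vstack([np.hstack([crop(a,170,148,80,60,5),crop(a,253,205,80,60,5)]),np.hstack([crop(b,150,180,80,60,5),crop(b,280,172,80,60,5)])])
cv2.imwrite('pics/c.png',t)
E
```

```text
(no output)
```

View pics/c.png

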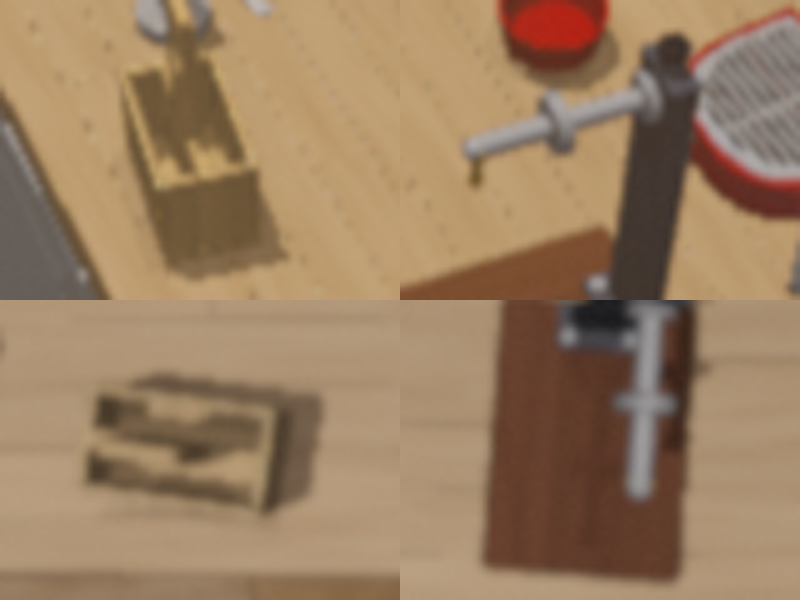

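Crop: caddy rim corners, scene (155,190),(255,165),(122,85),(212,60) and top (265,510),(285,405),(85,480),(100,388). Peg tip is at scene (468,148) and top (638,497), the collar at (560,122)/(645,403), and the keeper hangs at the tip.

```bash
cat >> h.py <<'E'
f=lambda x,y,ox,oy,s=5:((x+.5)/s-.5+ox,(y+.5)/s-.5+oy)
sc=lambda x,y:f(x,y,170,148); ss=lambda x,y:f(x-400,y,253,205)
tc=lambda x,y:f(x,y-300,150,180); ts=lambda x,y:f(x-400,y-300,280,172)
E
python3 - <<'E'
from h import *
S,T='scene0.png','top0.png'
C=[]
for n,a,b in [('nearlow',(155,190),(265,510)),('highright',(255,165),(285,405)),('lowleft',(122,85),(85,480)),('highleft',(212,60),(100,388))]:
    x=tri((S,sc(*a)),(T,tc(*b))); C.append(x); print(n,x.round(4), onz(T,tc(*b),.07).round(4),onz(S,sc(*a),.07).round(4))
C=np.array(C); print('ctr',C.mean(0), 'sizes',[np.linalg.norm(C[i]-C[j]).round(3) for i,j in [(0,1),(2,3),(0,2),(1,3)]])
d=(C[2]+C[3]-C[0]-C[1]); print('y-axis heading deg',np.degrees(np.arctan2(d[1],d[0])))
Q=[]
for n,a,b in [('tip',(468,148),(638,497)),('collar',(560,122),(645,403)),('post',(650,97),(652,315))]:
    x=tri((S,ss(*a)),(T,ts(*b))); Q.append(x);print(n,x.round(4),onz(T,ts(*b),.2).round(4),onz(S,ss(*a),.2).round(4))
d=Q[2]-Q[0]; print('peg heading',np.degrees(np.arctan2(d[1],d[0])),np.linalg.norm(Q[1]-Q[0]),np.linalg.norm(Q[2]-Q[0]))
for n,b in [('bl',(484,567)),('br',(677,580))]: print(n,onz(T,ts(*b),.016))
for n,b in [('ram',(397,244)),('tim',(613,294)),('tamp',(215,300))]: print(n,onz(T,f(*b,0,0,1.5625),.04))
E
```

```text
nearlow [0.4198 0.1888 0.0701] [0.4233 0.1873 0.07  ] [0.4164 0.1908 0.07  ]
highright [0.4807 0.1769 0.0771] [0.4846 0.1762 0.07  ] [0.4795 0.1854 0.07  ]
lowleft [0.4374 0.2969 0.0588] [0.4404 0.2929 0.07  ] [0.4313 0.2867 0.07  ]
highleft [0.4932 0.2857 0.0688] [0.4942 0.2849 0.07  ] [0.4918 0.2849 0.07  ]
ctr [0.45778608 0.23707385 0.06870691] sizes [np.float64(0.062), np.float64(0.058), np.float64(0.11), np.float64(0.11)]
y-axis heading deg 82.08798617540883
tip [ 0.4579 -0.153   0.2041] [ 0.4572 -0.1534  0.2   ] [ 0.4602 -0.1504  0.2   ]
collar [ 0.5058 -0.1568  0.2031] [ 0.5055 -0.1572  0.2   ] [ 0.5076 -0.1548  0.2   ]
post [ 0.5519 -0.1611  0.2031] [ 0.5509 -0.161   0.2   ] [ 0.5549 -0.1595  0.2   ]
peg heading -4.949393286773125 0.04805583442102532 0.0944276612713721
bl [ 0.41189919 -0.09070324  0.016     ]
br [ 0.40450336 -0.20797885  0.016     ]
ram [0.61987952 0.0391127  0.04      ]
tim [ 0.52451872 -0.37434586  0.04      ]
tamp [0.51075129 0.38975337 0.04      ]
```

Request:
carry_out(
  targets=[
    [1,0,0,0,0,0,-0.083],
    [1,0,0,0,0,0,-0.083],
    [1,-26,-31,-2,0,0,0],
    [1,-26,-31,-2,0,0,0],
    [1,-26,-31,-2,0,0,0],
    [1,-26,-31,-2,0,0,0],
    [1,-26,-31,-2,0,0,0],
    [1,-26,-31,-2,0,0,0],
  ],
)

```text
t: 0.95
position: [0.3314, 0.4369, 0.2432]
tcp_rot: [0.069, 0.998, -0.0, -0.0]
force: [0.2, -0.3, 1.3]
opening: 0.0851
grip_force: 0.0
```

Request:
carry_out(
  targets=[
    [1,-26,-31,-2,0,0,0],
    [1,-26,-31,-2,0,0,0],
    [1,-26,-31,-2,0,0,0],
    [1,-26,-31,-2,0,0,0],
    [1,-26,-31,-2,0,0,0],
    [1,0,0,0,0,0,0],
    [1,0,0,0,0,0,0],
  ],
)

```text
t: 1.65
position: [0.4387, 0.2665, 0.2532]
tcp_rot: [0.07, 0.998, 0.0, -0.0]
force: [0.1, 1.1, -0.7]
opening: 0.0851
grip_force: 0.0
```

```bash
python3 - <<'E'
from h import *
s=telemetry.state(); print(s['t'],s['position'],R.from_quat(s['tcp_rot']).as_matrix().round(3).tolist())
c=snap('wrist','w1.png'); cv2.imwrite('pics/w1b.png',cv2.resize(cv2.imread('pics/w1.png'),(800,600),interpolation=cv2.INTER_CUBIC))
E
```

```text
1.65 [0.43866037 0.26645679 0.25320767] [[-0.99, 0.139, -0.0], [0.139, 0.99, 0.0], [0.0, 0.0, -1.0]]
```

View pics/w1b.png

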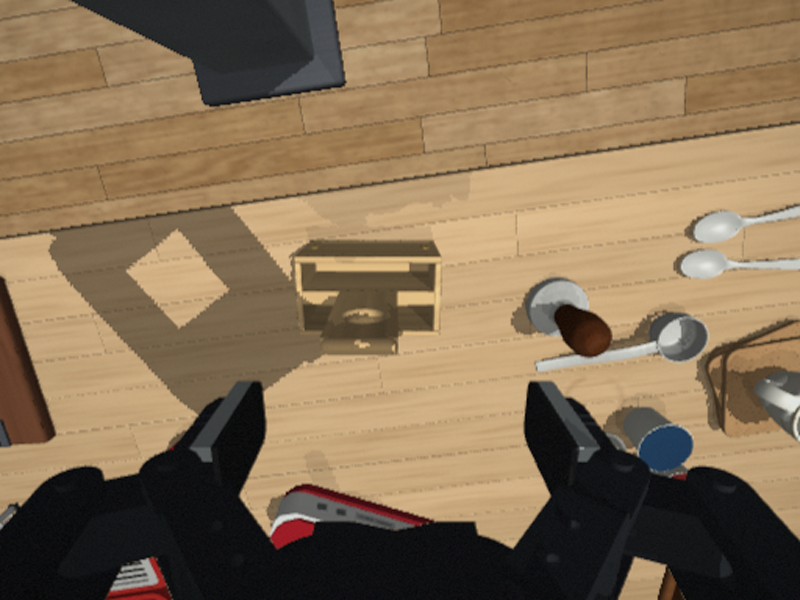

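Wrist view: the caddy is well aligned with the image axes. The grip top is centred near (360,349) with ends at 323 and 398. Rim corners are (295,257) and (441,257), and the eye is at (360,315).

```bash
python3 - <<'E'
from h import *
g=lambda x,y:f(x,y,0,0,1.5625)
W='w1.png'; T='top0.png'
for p in [(323,348),(398,348),(360,348)]: print(onz(W,g(*p),.167).round(4))
a,b=onz(W,g(295,257),.07),onz(W,g(441,257),.07); print(a,b,np.linalg.norm(a-b),np.degrees(np.arctan2(*(b-a)[1::-1])))
# triangulate rim corners vs. top
print(tri((W,g(295,257)),(T,tc(265,510))),tri((W,g(441,257)),(T,tc(85,480))))
# grip-top height check: where would top view see grip top centre
p=onz(W,g(360,348),.167); q=proj(T,p); print('top crop px',(q[0]-150+.5)*5,(q[1]-180+.5)*5+300, 'scene',(proj('scene0.png',p)+.5)*1.5625)
s=telemetry.state(); M=R.from_quat(s['tcp_rot']).as_matrix(); 
for z in [.134]: print('delta tool mm',(M.T@(np.array([p[0],p[1],z])-s['position'])*1e3).round(1))
E
```

```text
[0.4559 0.2252 0.167 ]
[0.4616 0.2663 0.167 ]
[0.4587 0.2455 0.167 ]
[0.42063462 0.19562004 0.07      ] [0.43560645 0.30264309 0.07      ] 0.10806520858833574 82.03637079161378
[0.42323365 0.19060314 0.05162445] [0.44100322 0.30290405 0.03898291]
top crop px 128.85261865683034 451.01949597303474 scene [321.20812624 229.58055808]
delta tool mm [-23.3 -18.6 119.1]
```

Request:
carry_out(
  targets=[
    [1,-12,-10,0,0,0,0],
    [1,-11,-9,0,0,0,0],
    [1,0,0,25,0,0,0],
    [1,0,0,25,0,0,0],
    [1,0,0,0,0,0,0],
    [1,0,0,0,0,0,0],
  ],
)

```text
t: 2.3
position: [0.4588, 0.245, 0.2038]
tcp_rot: [0.069, 0.998, -0.0, -0.0]
force: [-0.0, 0.6, 0.7]
opening: 0.0853
grip_force: 0.0
```

```bash
python3 - <<'E'
from h import *
s=telemetry.state(); print(s['t'],s['position'],abs(s['qvel']).max())
c=snap('wrist','w2.png'); cv2.imwrite('pics/w2b.png',cv2.resize(cv2.imread('pics/w2.png')[120:312,100:356],(800,600),interpolation=cv2.INTER_CUBIC))
E
```

```text
2.3 [0.45875695 0.24495059 0.20378692] 0.024638098512912494
```

View pics/w2b.png

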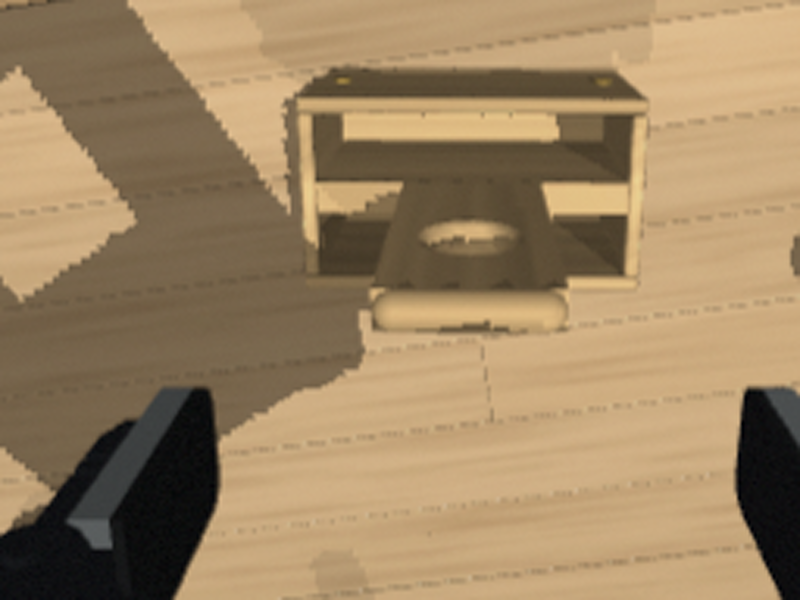

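The grip top runs from x=373 to 568 with its centre at (470,310). The finger inner edges are at 215 and 738 (middle 476), so the fingers straddle it almost centred.

```bash
python3 - <<'E'
from h import *
g=lambda x,y:f(x,y,0,0,1.5625); k=lambda x,y:f(x,y,100,120,3.125)
for a,b in [((323,348),(373,310)),((398,348),(568,310)),((360,348),(470,310)),((295,257),(300,102)),((441,257),(646,102))]:
    print(tri(('w1.png',g(*a)),('w2.png',k(*b))).round(4), onz('w2.png',k(*b),.167 if a[1]>300 else .07).round(4))
E
```

```text
[0.4632 0.2204 0.147 ] [0.4544 0.224  0.167 ]
[0.463  0.2661 0.1622] [0.4602 0.2658 0.167 ]
[0.4614 0.2443 0.1589] [0.4573 0.2448 0.167 ]
[0.4226 0.1934 0.0603] [0.4214 0.1957 0.07  ]
[0.4374 0.3033 0.0621] [0.436 0.302 0.07 ]
```

Request:
carry_out(
  targets=[
    [1,0,0,25,0,0,0],
    [1,0,0,25,0,0,0],
    [1,0,0,20,0,0,0],
    [1,0,0,0,0,0,0],
    [0.3,0,0,0,0,0,0],
    [0.3,0,0,0,0,0,0],
    [0.3,0,0,0,0,0,0],
    [0.3,0,0,0,0,0,0],
    [0.3,0,0,0,0,0,0],
    [0.3,0,0,0,0,0,0],
  ],
  squeeze=60,
)

```text
t: 3.35
position: [0.4592, 0.245, 0.1351]
tcp_rot: [0.069, 0.998, 0.0, 0.001]
force: [-1.3, -4.2, 8.1]
opening: 0.0429
grip_force: 60.7
```

Request:
carry_out(
  targets=[
    [0.3,0,0,0,0,0,0],
    [0.3,0,0,0,0,0,0],
    [0.3,0,0,0,0,0,0],
    [0.3,0,0,0,0,0,0],
  ],
)

```text
t: 3.75
position: [0.4591, 0.245, 0.1351]
tcp_rot: [0.069, 0.998, 0.0, 0.001]
force: [-1.5, -4.7, 8.4]
opening: 0.043
grip_force: 60.7
```

Request:
carry_out(
  targets=[
    [0.3,0,0,-10,0,0,0],
    [0.3,0,0,-20,0,0,0],
    [0.3,0,0,-30,0,0,0],
    [0.3,0,0,-30,0,0,0],
    [0.3,0,0,-30,0,0,0],
    [0.3,0,0,-30,0,0,0],
    [0.3,0,0,-30,0,0,0],
    [0.3,0,0,-30,0,0,-0.06],
    [0.3,0,0,-25,0,0,0],
    [0.3,0,0,-15,0,0,0],
  ],
)

```text
t: 4.75
position: [0.4585, 0.2451, 0.3862]
tcp_rot: [0.039, 0.999, 0.001, 0.001]
force: [-0.0, 0.3, -2.4]
opening: 0.0428
grip_force: 61.6
```

Request:
carry_out(
  targets=[
    [0.3,0,-15,0,0,0,0],
    [0.3,0,-30,0,0,0,0],
    [0.3,0,-35,0,0,0,0],
    [0.3,0,-35,0,0,0,0],
    [0.3,0,-35,0,0,0,0],
    [0.3,0,-35,0,0,0,0],
    [0.3,0,-35,0,0,0,0],
    [0.3,0,-30,0,0,0,0],
    [0.3,0,-20,0,0,0,0],
    [0.3,0,-15,0,0,0,0],
  ],
)

```text
t: 5.75
position: [0.4355, -0.0409, 0.3821]
tcp_rot: [0.04, 0.999, -0.0, -0.001]
force: [0.6, 0.4, -3.0]
opening: 0.0427
grip_force: 62.0
```

Request:
carry_out(
  targets=[
    [0.3,0,0,0,0,0,0],
    [0.3,0,0,0,0,0,0],
    [0.3,0,0,0,0,0,0],
    [0.3,0,0,0,0,0,0],
  ],
)

```text
t: 6.15
position: [0.4364, -0.0385, 0.3831]
tcp_rot: [0.038, 0.999, 0.0, -0.0]
force: [-0.2, -0.2, -2.7]
opening: 0.0428
grip_force: 62.0
```

```bash
python3 - <<'E'
from h import *
s=telemetry.state(); print(s['t'],s['position'],abs(s['qvel']).max(),s['tcp_rot'],s['force'])
c=snap('wrist','w3.png'); cv2.imwrite('pics/w3b.png',cv2.resize(cv2.imread('pics/w3.png'),(800,600),interpolation=cv2.INTER_CUBIC))
E
```

```text
6.15 [ 0.43635665 -0.03854211  0.3831196 ] 0.0029557682441199344 [ 3.84464309e-02  9.99260652e-01  3.82730356e-05 -1.40387858e-04] [-0.21617634 -0.23157573 -2.70830392]
```

View pics/w3b.png

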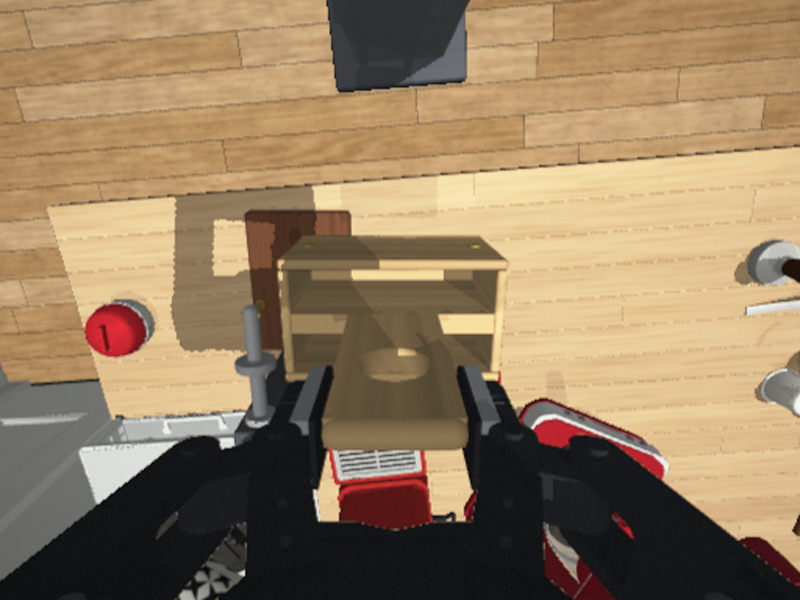

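Wrist view: peg tip end at (250,306), collar centre about (255,364). The stand base front edge (246,211)–(350,211) is level in the image, so the gripper heading already matches the stand. I'll take a second place for stereo.

Request:
carry_out(
  targets=[
    [0.3,15,25,0,0,0,0],
    [0.3,15,25,0,0,0,0],
    [0.3,0,15,0,0,0,0],
    [0.3,0,0,0,0,0,0],
    [0.3,0,0,0,0,0,0],
    [0.3,0,0,0,0,0,0],
  ],
)

```text
t: 6.8
position: [0.4117, 0.0277, 0.3832]
tcp_rot: [0.039, 0.999, -0.0, -0.0]
force: [0.2, 1.1, -2.0]
opening: 0.0427
grip_force: 62.5
```

```bash
python3 - <<'E'
from h import *
s=telemetry.state(); print(s['t'],s['position'],abs(s['qvel']).max(),s['tcp_rot'],s['force'])
c=snap('wrist','w4.png')
a,b=[cv2.imread(f'pics/w{i}.png') for i in (3,4)]
cr=lambda im,x,y:cv2.resize(im[y:y+120,x:x+80],(400,600),interpolation=cv2.INTER_CUBIC)
cv2.imwrite('pics/w4b.png',np.hstack([cr(a,130,170),cr(b,80,150)]))
E
```

```text
6.8 [0.41167743 0.02767798 0.38318085] 0.008217723500531994 [ 3.89688232e-02  9.99240413e-01 -9.56427406e-05 -1.33285872e-04] [ 0.22726449  1.10435842 -2.00050127]
```

View pics/w4b.png

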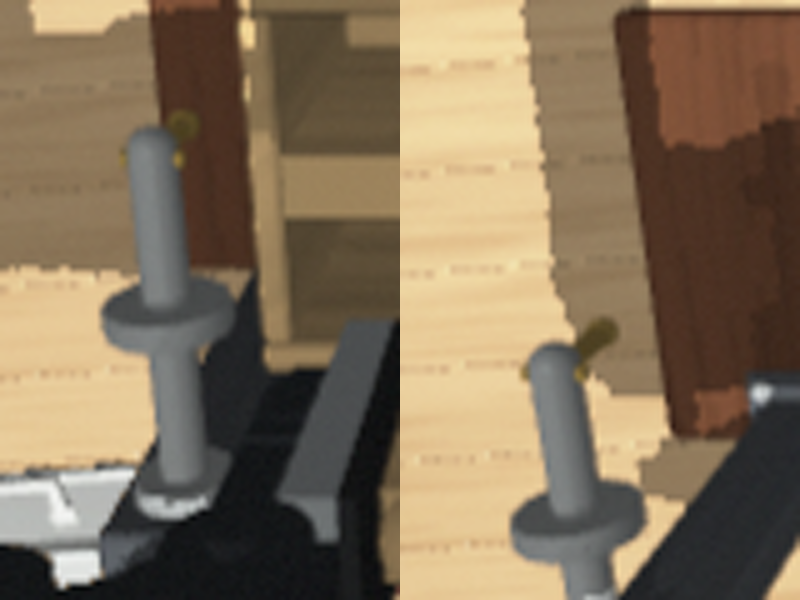

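Crops: keeper pivot pins at (124,158) and (180,158) in the left and (526,373), (582,373) in the right. Tip-sphere centres are (152,152) and (554,368). The peg enters the collar at (167,298) and (575,508).

```bash
python3 - <<'E'
from h import *
A=lambda x,y:f(x,y,130,170); B=lambda x,y:f(x-400,y,80,150)
r={}
for n,a,b in [('pin+',(180,158),(582,373)),('pin-',(124,158),(526,373)),('piv',(152,158),(554,373)),('tip',(152,152),(554,368)),('col',(167,298),(575,508))]:
    r[n]=tri(('w3.png',A(*a)),('w4.png',B(*b))); print(n,r[n].round(4),onz('w3.png',A(*a),.2).round(4),onz('w4.png',B(*b),.2).round(4))
for i,F,a,b in [(3,'w3.png',A(152,158),A(167,298)),(4,'w4.png',B(554,373),B(575,508))]:
    d=onz(F,b,.2)-onz(F,a,.2); print(np.degrees(np.arctan2(d[1],d[0])),np.linalg.norm(d))
# base left edge heading
a,b=onz('w4.png',B(617,20),.016),onz('w4.png',B(668,420),.016); d=b-a; print('edge',a,np.degrees(np.arctan2(d[1],d[0])))
g=lambda x,y:f(x,y,0,0,1.5625)
a,b=onz('w3.png',g(246,211),.016),onz('w3.png',g(350,211),.016);d=b-a; print(a,b,np.degrees(np.arctan2(d[1],d[0]))-90)
s=telemetry.state(); M=R.from_quat(s['tcp_rot']).as_matrix();print('tool x heading',np.degrees(np.arctan2(-M[1,0],-M[0,0])))
E
```

```text
pin+ [ 0.4654 -0.1441  0.2008] [ 0.4656 -0.1444  0.2   ] [ 0.4659 -0.1445  0.2   ]
pin- [ 0.4638 -0.1569  0.2024] [ 0.4646 -0.1579  0.2   ] [ 0.4648 -0.1583  0.2   ]
piv [ 0.4646 -0.1505  0.2016] [ 0.4651 -0.1511  0.2   ] [ 0.4653 -0.1514  0.2   ]
tip [ 0.4632 -0.1502  0.2017] [ 0.4636 -0.1509  0.2   ] [ 0.464  -0.1511  0.2   ]
col [ 0.5002 -0.1521  0.2042] [ 0.5018 -0.1538  0.2   ] [ 0.5026 -0.1545  0.2   ]
-4.110047546328029 0.03682922430678744
-4.7336212694691175 0.03740267148469037
edge [ 0.40525953 -0.20323129  0.016     ] -4.919971919294983
[ 0.40214841 -0.20232646  0.016     ] [ 0.4110548  -0.08587996  0.016     ] -4.373744716694034
tool x heading -4.487606727965038
```

```bash
python3 - <<'E'
from h import *
p=np.array([0.43635665,-0.03854211,0.3831196]); M=R.from_quat([3.84464309e-02,9.99260652e-01,3.82730356e-05,-1.40387858e-04]).as_matrix()
for n,v in [('rim',(32,55,65.1)),('rim',(32,-55,65.1)),('eye',(5,0,10.1)),('grip top+',(0,22,-31.9)),('grip top-',(0,-22,-31.9))]:
    print(n,v,((proj('w3.png',p+M@(np.array(v)/1e3))+.5)*1.5625).round(1))
for q in [(283,265),(508,262)]:
    g=f(*q,0,0,1.5625)
    for z in (60,65,70):
        w=onz('w3.png',g,p[2]-z/1e3); print(z,(M.T@(w-p)*1e3).round(1))
# goal of approach: eye at pivot - 45mm along axis, z .1985
h=np.radians(-4.5);u=np.array([np.cos(h),np.sin(h),0]);piv=np.array([.4652,-.1512,.0])
s=telemetry.state();M=R.from_quat(s['tcp_rot']).as_matrix()
t=piv-.045*u+[0,0,.1985+.0101]; print(t,(M.T@(t-s['position'])*1e3).round(1))
E
```

```text
rim (32, 55, 65.1) [509.  259.5]
rim (32, -55, 65.1) [276.2 259.3]
eye (5, 0, 10.1) [391.7 361.6]
grip top+ (0, 22, -31.9) [467.1 440.3]
grip top- (0, -22, -31.9) [314.  440.1]
60 [ 30.2 -50.5  60. ]
65 [ 29.  -51.7  65. ]
70 [ 27.9 -53.   70. ]
60 [31.7 53.6 60. ]
65 [30.6 54.9 65. ]
70 [29.4 56.1 70. ]
[ 0.42033872 -0.14766934  0.2086    ] [ -22.4 -174.   174.6]
```

Request:
carry_out(
  targets=[
    [0.3,0,-15,0,0,0,0],
    [0.3,0,-30,0,0,0,0],
    [0.3,-2,-35,0,0,0,0],
    [0.3,-2,-35,0,0,0,0],
    [0.3,-2,-30,0,0,0,0],
    [0.3,-2,-20,10,0,0,0],
    [0.3,0,-10,25,0,0,0],
    [0.3,0,0,30,0,0,0],
    [0.3,0,0,30,0,0,0],
    [0.3,0,0,30,0,0,0],
  ],
)

```text
t: 7.85
position: [0.4056, -0.1478, 0.257]
tcp_rot: [0.04, 0.999, 0.0, -0.0]
force: [0.7, -0.5, -3.6]
opening: 0.0427
grip_force: 62.5
```

Request:
carry_out(
  targets=[
    [0.3,0,0,25,0,0,0],
    [0.3,0,0,15,0,0,0],
    [0.3,0,0,9,0,0,0],
    [0.3,0,0,0,0,0,0],
    [0.3,0,0,0,0,0,0],
    [0.3,0,0,0,0,0,0],
  ],
)

```text
t: 8.45
position: [0.4063, -0.1472, 0.2105]
tcp_rot: [0.039, 0.999, -0.0, 0.001]
force: [-0.4, -0.3, -3.1]
opening: 0.0423
grip_force: 62.4
```

```bash
cat >> h.py <<'E'
def rep():
    h=np.radians(-4.5);u=np.array([np.cos(h),np.sin(h),0]);v=np.array([-u[1],u[0],0]);piv=np.array([.4652,-.152,.2])
    s=telemetry.state();M=R.from_quat(s['tcp_rot']).as_matrix();e=s['position']+M@[0,0,.0101]-piv
    print('t',s['t'],'eye rel pivot: along %.1f lat %.1f z %.1f mm'%(e@u*1e3,e@v*1e3,e[2]*1e3),'F',s['force'].round(1),'zaxis',M[:,2].round(3),'hdg',np.degrees(np.arctan2(-M[1,0],-M[0,0])).round(2),s['opening'])
E
python3 - <<'E'
from h import *
rep()
snap('scene','s5.png');snap('top','t5.png')
a,b=[cv2.imread(f'pics/{n}5.png') for n in 'st']
cr=lambda im,x,y:cv2.resize(im[y:y+120,x:x+80],(400,600),interpolation=cv2.INTER_CUBIC)
cv2.imwrite('pics/s5b.png',np.hstack([cr(a,235,190),cr(b,290,130)]))
E
```

```text
t 8.45 eye rel pivot: along -59.1 lat 0.1 z 0.4 mm F [-0.4 -0.3 -3.1] zaxis [ 0.001 -0.001 -1.   ] hdg -4.46 0.042338922942236956
```

View pics/s5b.png

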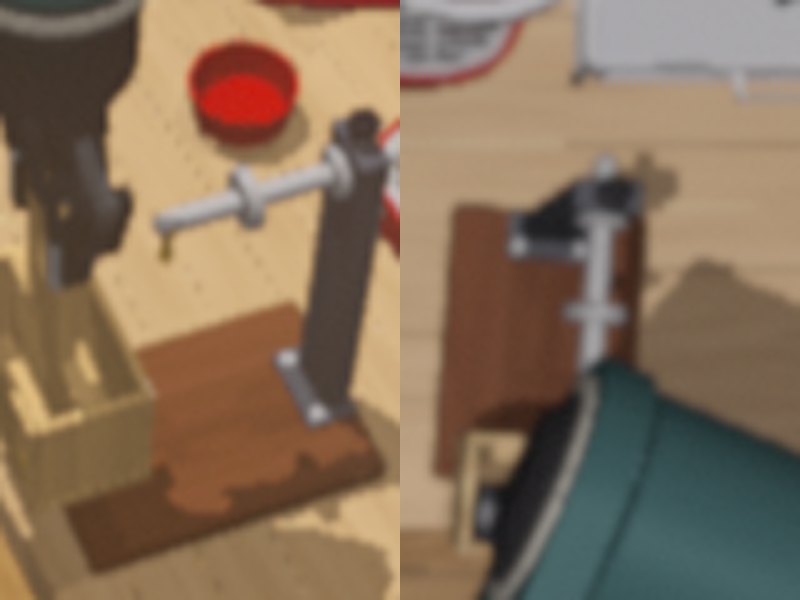

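The caddy stands in front of the peg, clear of it, with the keeper hanging at crop (165,245). Readings agree, so I advance gently.

Request:
carry_out(
  targets=[
    [0.3,-10,0,1,0,0,0],
    [0.3,-15,0,1,0,0,0],
    [0.3,-12,0,0,0,0,0],
    [0.3,-5,0,0,0,0,0],
    [0.3,-2,0,0,0,0,0],
    [0.3,-2,0,0,0,0,0],
    [0.3,-2,0,0,0,0,0],
    [0.3,-2,0,0,0,0,0],
  ],
)

```text
t: 9.35
position: [0.4557, -0.1509, 0.2074]
tcp_rot: [0.039, 0.999, -0.0, 0.0]
force: [-0.0, 0.0, -1.8]
opening: 0.0429
grip_force: 62.5
```

```bash
python3 -c "
from h import *
rep()"
```

```text
t 9.35 eye rel pivot: along -9.5 lat 0.3 z -2.7 mm F [-0.   0.  -1.8] zaxis [ 0. -0. -1.] hdg -4.46 0.042894904903916606
```

Request:
carry_out(
  targets=[
    [0.3,-2,0,0,0,0,0],
    [0.3,-3,0,0,0,0,0],
    [0.3,-3,0,0,0,0,0],
    [0.3,-3,0,0,0,0,0],
    [0.3,-3,0,0,0,0,0],
    [0.3,-3,0,0,0,0,0],
    [0.3,-2,0,0,0,0,0],
  ],
)

```text
t: 10.05
position: [0.475, -0.1524, 0.2072]
tcp_rot: [0.039, 0.999, 0.0, -0.0]
force: [-0.5, 0.6, -3.1]
opening: 0.0426
grip_force: 62.5
```

```bash
python3 - <<'E'
from h import *
rep()
snap('scene','s6.png')
a=cv2.imread('pics/s6.png')
cv2.imwrite('pics/s6b.png',cv2.resize(a[190:290,240:340],(600,600),interpolation=cv2.INTER_CUBIC))
E
```

```text
t 10.05 eye rel pivot: along 9.8 lat 0.4 z -2.9 mm F [-0.5  0.6 -3.1] zaxis [-0.  0. -1.] hdg -4.45 0.042609780341477846
```

View pics/s6b.png

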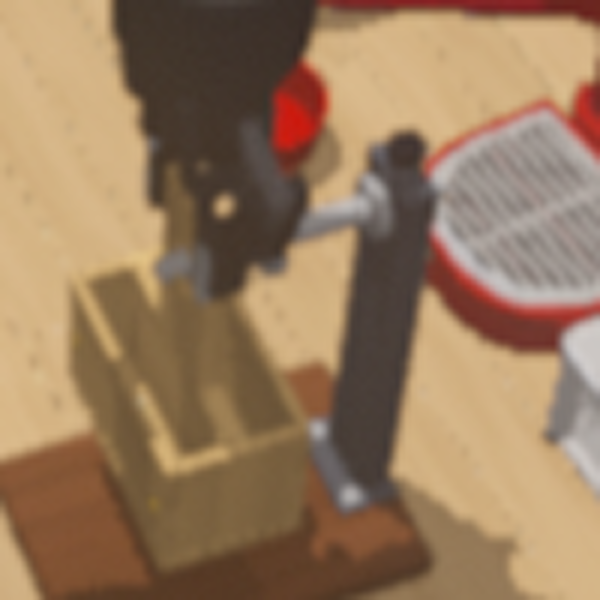

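The peg tip shows through the eye on the robot's side at (170,268) and the keeper no longer hangs, so the eye is on the peg. On towards the collar.

Request:
carry_out(
  targets=[
    [0.3,-3,0,0,0,0,0],
    [0.3,-3,0,0,0,0,0],
    [0.3,-3,0,0,0,0,0],
    [0.3,-3,0,0,0,0,0],
    [0.3,-3,0,0,0,0,0],
    [0.3,-2,0,0,0,0,0],
    [0.3,-1,0,0,0,0,0],
    [0.3,0,0,0,0,0,0],
    [0.3,0,0,0,0,0,0],
  ],
)

```text
t: 11.0
position: [0.4926, -0.1538, 0.2073]
tcp_rot: [0.039, 0.999, 0.0, 0.0]
force: [-0.0, -1.1, -3.6]
opening: 0.0429
grip_force: 62.5
```

```bash
python3 -c "
from h import *
rep()"
```

```text
t 11.0 eye rel pivot: along 27.5 lat 0.4 z -2.8 mm F [-0.  -1.1 -3.6] zaxis [ 0.  0. -1.] hdg -4.45 0.042938172604177684
```

Now find the collar in small steps.

Request:
carry_out(
  targets=[
    [0.3,-0.5,0,0,0,0,0],
    [0.3,-0.5,0,0,0,0,0],
    [0.3,-0.5,0,0,0,0,0],
    [0.3,-0.5,0,0,0,0,0],
    [0.3,0,0,0,0,0,0],
  ],
)

```text
t: 11.5
position: [0.4947, -0.154, 0.2073]
tcp_rot: [0.039, 0.999, 0.0, -0.0]
force: [-0.3, 0.3, -3.5]
opening: 0.0428
grip_force: 62.5
```

Request:
carry_out(
  targets=[
    [0.3,-0.5,0,0,0,0,0],
    [0.3,-0.5,0,0,0,0,0],
    [0.3,0,0,0,0,0,0],
  ],
)

```text
t: 11.8
position: [0.4957, -0.154, 0.2073]
tcp_rot: [0.039, 0.999, -0.0, 0.0]
force: [0.7, -0.9, -2.0]
opening: 0.0429
grip_force: 62.5
```

Request:
carry_out(
  targets=[
    [0.3,-0.5,0,0,0,0,0],
    [0.3,0,0,0,0,0,0],
    [0.3,-0.5,0,0,0,0,0],
    [0.3,0,0,0,0,0,0],
  ],
)

```text
t: 12.2
position: [0.4966, -0.1541, 0.2073]
tcp_rot: [0.039, 0.999, 0.0, -0.0]
force: [-1.3, -0.5, -2.6]
opening: 0.0431
grip_force: 62.5
```

Request:
carry_out(
  targets=[
    [0.3,-0.5,0,0,0,0,0],
    [0.3,0,0,0,0,0,0],
    [0.3,0,0,0,0,0,0],
  ],
)

```text
t: 12.5
position: [0.4967, -0.1541, 0.2073]
tcp_rot: [0.039, 0.999, 0.0, -0.001]
force: [-5.8, 0.4, -0.6]
opening: 0.0427
grip_force: 62.8
```

Request:
carry_out(
  targets=[
    [0.3,-0.5,0,0,0,0,0],
    [0.3,0,0,0,0,0,0],
    [0.3,0,0,0,0,0,0],
  ],
)

```text
t: 12.8
position: [0.4968, -0.1541, 0.2073]
tcp_rot: [0.039, 0.999, 0.0, -0.001]
force: [-10.6, 1.5, 1.2]
opening: 0.0425
grip_force: 63.0
```

Collar touched at 10 N. Back off 2 mm, then lower.

Request:
carry_out(
  targets=[
    [0.3,1,0,0,0,0,0],
    [0.3,1,0,0,0,0,0],
    [0.3,0,0,1,0,0,0],
    [0.3,0,0,1,0,0,0],
    [0.3,0,0,1,0,0,0],
    [0.3,0,0,0,0,0,0],
  ],
)

```text
t: 13.4
position: [0.4956, -0.154, 0.2041]
tcp_rot: [0.039, 0.999, 0.0, -0.0]
force: [-0.9, 0.4, -3.1]
opening: 0.0427
grip_force: 62.5
```

Request:
carry_out(
  targets=[
    [0.3,0,0,0.5,0,0,0],
    [0.3,0,0,0,0,0,0],
    [0.3,0,0,0,0,0,0],
  ],
)

```text
t: 13.7
position: [0.4957, -0.1541, 0.2038]
tcp_rot: [0.039, 0.999, -0.0, 0.0]
force: [0.8, 0.3, -2.5]
opening: 0.0429
grip_force: 62.5
```

Request:
carry_out(
  targets=[
    [0.3,0,0,0.5,0,0,0],
    [0.3,0,0,0,0,0,0],
    [0.3,0,0,0,0,0,0],
  ],
)

```text
t: 14.0
position: [0.4956, -0.154, 0.2033]
tcp_rot: [0.039, 0.999, -0.0, 0.0]
force: [-0.3, 0.3, -3.7]
opening: 0.0429
grip_force: 62.5
```

Request:
carry_out(
  targets=[
    [0.3,0,0,0.5,0,0,0],
    [0.3,0,0,0,0,0,0],
    [0.3,0,0,0,0,0,0],
  ],
)

```text
t: 14.3
position: [0.4957, -0.154, 0.2028]
tcp_rot: [0.039, 0.999, -0.0, -0.0]
force: [0.4, -0.2, -2.6]
opening: 0.0427
grip_force: 62.5
```

Request:
carry_out(
  targets=[
    [0.3,0,0,0.5,0,0,0],
    [0.3,0,0,0,0,0,0],
    [0.3,0,0,0,0,0,0],
  ],
)

```text
t: 14.6
position: [0.4957, -0.154, 0.2024]
tcp_rot: [0.039, 0.999, -0.0, 0.0]
force: [-1.0, -0.4, -1.1]
opening: 0.0427
grip_force: 62.7
```

Request:
carry_out(
  targets=[
    [0.3,0,0,0.5,0,0,0],
    [0.3,0,0,0,0,0,0],
    [0.3,0,0,0,0,0,0],
  ],
)

```text
t: 14.9
position: [0.4957, -0.1541, 0.2022]
tcp_rot: [0.039, 0.999, -0.0, 0.0]
force: [-1.6, 1.2, 3.6]
opening: 0.0432
grip_force: 63.1
```

The eye rests on the peg (force change about 6 N). I'll ease up slightly and draw back until the keeper stops it.

Request:
carry_out(
  targets=[
    [0.3,0,0,-0.4,0,0,0],
    [0.3,0,0,0,0,0,0],
    [0.3,2,0,0,0,0,0],
    [0.3,3,0,0,0,0,0],
    [0.3,3,0,0,0,0,0],
    [0.3,3,0,0,0,0,0],
    [0.3,3,0,0,0,0,0],
    [0.3,2,0,0,0,0,0],
    [0.3,1,0,0,0,0,0],
    [0.3,0,0,0,0,0,0],
  ],
)

```text
t: 15.9
position: [0.4784, -0.1527, 0.2022]
tcp_rot: [0.039, 0.999, 0.0, -0.0]
force: [0.5, 0.6, 4.2]
opening: 0.043
grip_force: 63.0
```

Request:
carry_out(
  targets=[
    [0.3,1,0,0,0,0,0],
    [0.3,0.5,0,0,0,0,0],
    [0.3,0,0,0,0,0,0],
  ],
)

```text
t: 16.2
position: [0.4772, -0.1526, 0.2022]
tcp_rot: [0.039, 0.999, -0.0, 0.0]
force: [3.0, -0.2, 3.6]
opening: 0.0423
grip_force: 63.1
```

```bash
python3 -c "
from h import *
rep()"
```

```text
t 16.2 eye rel pivot: along 12.0 lat 0.3 z -7.9 mm F [ 3.  -0.2  3.6] zaxis [ 0. -0. -1.] hdg -4.46 0.0423303060114095
```

Request:
carry_out(
  targets=[
    [0.3,0.5,0,0,0,0,0],
    [0.3,0.5,0,0,0,0,0],
    [0.3,0.5,0,0,0,0,0],
    [0.3,0.5,0,0,0,0,0],
    [0.3,0,0,0,0,0,0],
  ],
)

```text
t: 16.7
position: [0.4752, -0.1524, 0.2023]
tcp_rot: [0.039, 0.999, -0.0, -0.0]
force: [3.0, -0.7, 3.2]
opening: 0.0424
grip_force: 63.1
```

Request:
carry_out(
  targets=[
    [0.3,0.5,0,0,0,0,0],
    [0.3,0.5,0,0,0,0,0],
    [0.3,0,0,0,0,0,0],
  ],
)

```text
t: 17.0
position: [0.4741, -0.1524, 0.2022]
tcp_rot: [0.039, 0.999, -0.0, -0.0]
force: [3.2, -0.2, 4.7]
opening: 0.0425
grip_force: 63.2
```

Request:
carry_out(
  targets=[
    [0.3,0.5,0,0,0,0,0],
    [0.3,0.5,0,0,0,0,0],
    [0.3,0,0,0,0,0,0],
  ],
)

```text
t: 17.3
position: [0.4731, -0.1523, 0.2022]
tcp_rot: [0.039, 0.999, -0.0, -0.0]
force: [3.2, 0.9, 4.0]
opening: 0.0426
grip_force: 63.2
```

Request:
carry_out(
  targets=[
    [0.3,0.5,0,0,0,0,0],
    [0.3,0.5,0,0,0,0,0],
    [0.3,0,0,0,0,0,0],
  ],
)

```text
t: 17.6
position: [0.4721, -0.1522, 0.2022]
tcp_rot: [0.039, 0.999, -0.0, -0.0]
force: [4.1, -0.1, 4.1]
opening: 0.0425
grip_force: 63.2
```

Request:
carry_out(
  targets=[
    [0.3,0.5,0,0,0,0,0],
    [0.3,0,0,0,0,0,0],
    [0.3,0,0,0,0,0,0],
  ],
)

```text
t: 17.9
position: [0.4717, -0.1522, 0.2022]
tcp_rot: [0.039, 0.999, -0.0, -0.0]
force: [3.6, 0.1, 4.6]
opening: 0.0429
grip_force: 63.3
```

Request:
carry_out(
  targets=[
    [0.3,0.5,0,0,0,0,0],
    [0.3,0,0,0,0,0,0],
    [0.3,0,0,0,0,0,0],
  ],
)

```text
t: 18.2
position: [0.4712, -0.1522, 0.2022]
tcp_rot: [0.039, 0.999, -0.0, -0.0]
force: [3.8, -0.3, 4.9]
opening: 0.0426
grip_force: 63.3
```

Request:
carry_out(
  targets=[
    [0.3,0.5,0,0,0,0,0],
    [0.3,0,0,0,0,0,0],
    [0.3,0,0,0,0,0,0],
  ],
)

```text
t: 18.5
position: [0.4707, -0.1521, 0.2022]
tcp_rot: [0.039, 0.999, -0.0, -0.0]
force: [4.8, 0.3, 4.4]
opening: 0.0423
grip_force: 63.3
```

Request:
carry_out(
  targets=[
    [0.3,0.5,0,0,0,0,0],
    [0.3,0,0,0,0,0,0],
    [0.3,0,0,0,0,0,0],
  ],
)

```text
t: 18.8
position: [0.4702, -0.1521, 0.2022]
tcp_rot: [0.039, 0.999, -0.0, 0.0]
force: [5.0, -0.4, 5.2]
opening: 0.0429
grip_force: 63.2
```

```bash
python3 - <<'E'
from h import *
rep()
snap('scene','s7.png');snap('wrist','w7.png')
a=cv2.imread('pics/s7.png');b=cv2.imread('pics/w7.png')
cv2.imwrite('pics/s7b.png',np.hstack([cv2.resize(a[205:265,245:285],(400,600),interpolation=cv2.INTER_CUBIC),cv2.resize(b[140:260,210:290],(400,600),interpolation=cv2.INTER_CUBIC)]))
E
```

```text
t 18.8 eye rel pivot: along 5.0 lat 0.3 z -7.9 mm F [ 5.  -0.4  5.2] zaxis [ 0. -0. -1.] hdg -4.46 0.042861074799762
```

View pics/s7b.png

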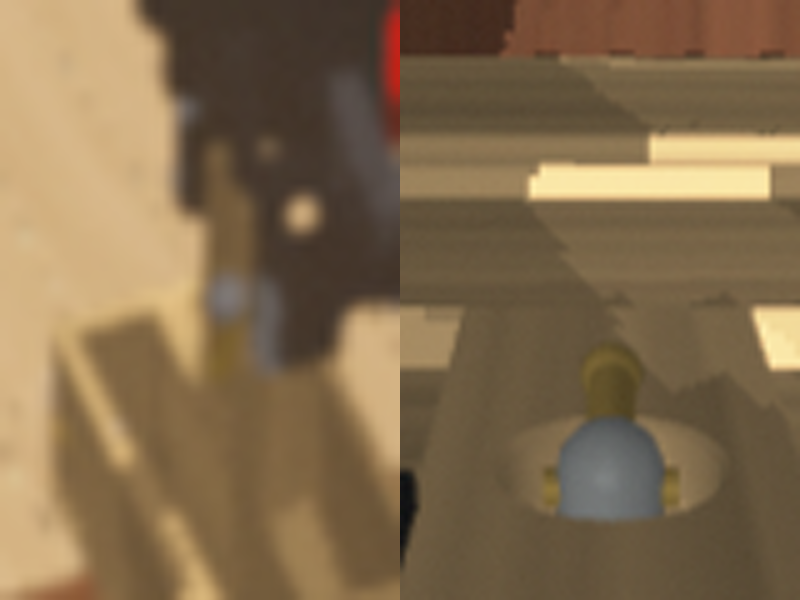

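The wrist crop shows the keeper hanging down in front of the board (ball at (610,360), tongue at (610,395)), with the peg tip through the eye. It has dropped shut, so I continue to its stop.

Request:
carry_out(
  targets=[
    [0.3,0.5,0,0,0,0,0],
    [0.3,0,0,0,0,0,0],
    [0.3,0,0,0,0,0,0],
  ],
)

```text
t: 19.2
position: [0.4699, -0.152, 0.2022]
tcp_rot: [0.039, 0.999, -0.0, 0.0]
force: [5.8, 0.1, 3.4]
opening: 0.0429
grip_force: 63.2
```

Request:
carry_out(
  targets=[
    [0.3,0.5,0,0,0,0,0],
    [0.3,0,0,0,0,0,0],
    [0.3,0,0,0,0,0,0],
  ],
)

```text
t: 19.5
position: [0.4695, -0.152, 0.2023]
tcp_rot: [0.039, 0.999, -0.0, 0.0]
force: [8.0, -0.0, 3.4]
opening: 0.0429
grip_force: 63.1
```

Request:
carry_out(
  targets=[
    [0.3,0.5,0,0,0,0,0],
    [0.3,0,0,0,0,0,0],
    [0.3,0,0,0,0,0,0],
  ],
)

```text
t: 19.8
position: [0.4692, -0.152, 0.2022]
tcp_rot: [0.039, 0.999, -0.0, 0.001]
force: [10.0, -0.8, 2.6]
opening: 0.0424
grip_force: 63.0
```

Request:
carry_out(
  targets=[
    [0.3,0.5,0,0,0,0,0],
    [0.3,0,0,0,0,0,0],
    [0.3,0,0,0,0,0,0],
  ],
)

```text
t: 20.1
position: [0.4689, -0.1519, 0.2023]
tcp_rot: [0.039, 0.999, -0.0, 0.001]
force: [11.4, -0.7, 2.0]
opening: 0.0426
grip_force: 63.0
```

Pulled against the keeper at about 11 N, a firm stop. I'll relax it and let go.

Request:
carry_out(
  targets=[
    [0.3,0,0,0,0,0,0],
    [0.3,-1,0,0,0,0,0],
    [0.3,-1,0,0,0,0,0],
    [0.3,0,0,0,0,0,0],
    [0.45,0,0,0,0,0,0],
    [0.6,0,0,0,0,0,0],
    [0.7,0,0,0,0,0,0],
    [0.85,0,0,0,0,0,0],
    [1,0,0,0,0,0,0],
    [1,0,0,0,0,0,0],
  ],
  squeeze=20,
)

```text
t: 21.1
position: [0.4701, -0.1521, 0.2021]
tcp_rot: [0.039, 0.999, 0.0, -0.0]
force: [-0.3, -0.3, 0.2]
opening: 0.0855
grip_force: 0.0
```

Request:
carry_out(
  targets=[
    [1,0,0,0,0,0,0],
    [1,0,0,0,0,0,0],
    [1,0,0,-5,0,0,0],
    [1,0,0,-15,0,0,0],
    [1,0,0,-20,0,0,0],
    [1,0,0,-20,0,0,0],
    [1,0,0,-20,0,0,0],
    [1,0,0,-20,0,0,0],
    [1,0,0,-10,0,0,0],
    [1,0,0,0,0,0,0],
  ],
)

```text
t: 22.1
position: [0.4705, -0.1522, 0.3141]
tcp_rot: [0.039, 0.999, -0.0, 0.001]
force: [1.1, 0.2, -0.1]
opening: 0.0856
grip_force: 0.0
```

Request:
carry_out(
  targets=[
    [1,0,0,0,0,0,0],
    [1,0,0,0,0,0,0],
    [1,0,0,0,0,0,0],
    [1,0,0,0,0,0,0],
    [1,0,0,0,0,0,0],
    [1,0,0,0,0,0,0],
    [1,0,0,0,0,0,0],
    [1,0,0,0,0,0,0],
    [1,0,0,0,0,0,0],
    [1,0,0,0,0,0,0],
  ],
)

```text
t: 23.1
position: [0.4702, -0.152, 0.3122]
tcp_rot: [0.039, 0.999, -0.0, 0.0]
force: [-0.3, 0.5, -0.0]
opening: 0.0853
grip_force: 0.0
```

```bash
python3 - <<'E'
from h import *
I=[camera('wrist')['img'].astype(int) for _ in range(9)]
print([int((abs(I[i]-I[0]).max(2)>25).sum()) for i in range(1,9)])
print(telemetry.state()['t'])
# box still where expected: compare predicted rim corners (upright, eye at peg) with edge rows
snap('wrist','w8.png'); a=cv2.imread('pics/w8.png')
p=np.array([.4705,-.1522,.193]); h=np.radians(-4.5)
for v in [(-.032,.055,-.055),(-.032,-.055,-.055),(0,.022,.042),(0,-.022,.042)]:
    w=p+R.from_euler('z',h).apply(v); print(v,proj('w8.png',w).round(0))
g=cv2.cvtColor(a,cv2.COLOR_BGR2GRAY); l=cv2.createLineSegmentDetector().detect(g)[0][:,0]
for q in l:
    if abs(q[3]-q[1])<6 and abs(q[2]-q[0])>60 and 130<(q[0]+q[2])/2<380: print(q.round(0))
E
```

```text
[6, 14, 17, 22, 22, 24, 30, 34]
23.55
(-0.032, 0.055, -0.055) [301. 145.]
(-0.032, -0.055, -0.055) [201. 145.]
(0, 0.022, 0.042) [278. 201.]
(0, -0.022, 0.042) [224. 201.]
[214. 111. 289. 111.]
[232. 281. 168. 285.]
[299. 146. 239. 145.]
[102.  33. 171.  27.]
[296.  66. 359.  60.]
[179.  54. 116.  60.]
```

Request:
carry_out(
  targets=[
    [1,0,0,-10,0,0,0],
    [1,0,0,-10,0,0,0],
    [1,0,0,0,0,0,0],
    [1,0,0,0,0,0,0],
    [1,0,0,0,0,0,0],
    [1,0,0,0,0,0,0],
    [1,0,0,0,0,0,0],
    [1,0,0,0,0,0,0],
    [1,0,0,0,0,0,0],
    [1,0,0,0,0,0,0],
  ],
)

```text
t: 24.6
position: [0.4702, -0.152, 0.3322]
tcp_rot: [0.039, 0.999, 0.0, -0.0]
force: [-0.2, -0.6, -0.8]
opening: 0.0853
grip_force: 0.0
```

```bash
python3 - <<'E'
from h import *
I=[camera('wrist')['img'].astype(int) for _ in range(9)]
print([int((abs(I[i]-I[0]).max(2)>25).sum()) for i in range(1,9)])
print(order.hand_in())
E
```

```text
[40, 68, 85, 90, 97, 92, 97, 96]
the job is handed in; nothing more can be done
None
```

The caddy hangs on the peg with the keeper down in front of it, and I let go and handed the job in at about 25 s. The peak force I read against the stand was about 11 N. The last wrist images before hand-in still showed slight pixel changes that were levelling off. The keeper angle was not read directly; I judged it from the firm stop when drawing back. The hand-in returned no verdict.

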